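Dock the keyed reagent reservoir and close the keeper

ROBOT

A 7-joint arm with a two-finger parallel gripper is mounted at the origin on a cart in front of the work surface, level with it; the furniture and walls round the work are solid. World frame = base frame: x ahead of the robot, y to its left, z up, the work surface at z = 0. Lengths are in mm, angles in degrees, forces in N, time in s.
With the tool pointing down it reaches from about 425 to 950 mm from the base axis. Payload 4.7 kg.
Tool frame: the origin (TCP) lies midway between the tips of the shut fingers; the grasp point (between the pads) lies 19 mm behind it; z points along the fingers, y is the line along which they close (so a half turn about z gives the same grasp; the last joint's range is limited). The gripper opens to 85 mm and grips with 20 to 120 N. Pads are 22 mm wide; open, the fingers measure 114 mm over their backs; the gripper's body (76 mm by 85 mm) begins 54 mm behind the grasp point. The pads swing forward as they close: fully open they stand 13 mm farther back than shut.
Start: joints at [-67.26, 26.849, -2.785, 87.806, 1.381, 65.374, -4.715], TCP at [278.772, 614.764, 231.335] pointing down, gripper open.
Joint ranges: [-148.3, 148.3], [-19.14, 114.17], [-79.39, 73.82], [5.75, 140.21], [-59.74, 239.74], [12.07, 113.84], [-152.46, 152.46]. Speed limits (degrees/s): [147.25, 147.25, 180, 180, 180, 180, 180].

INTERFACE

Orientations are given as [roll, pitch, yaw] about the fixed x, y, z axes, in that order (R = Rz(yaw) Ry(pitch) Rx(roll)).
In Python, from station import * gives the robot as it stands.
- The arm moves only by the tool apply_moves, never from a script. Its argument "increments" is a list of rows, each an object with "linear": the shift along the tool's x, y, z as a fraction of full scale, a list of three; "angular": the turn, a rotation vector about the tool's x, y, z as a fraction of full scale, a list of three; "gripper": the opening in per cent of the stroke, from 0 (shut) to 100 (fully open). In form: [{"linear": [tx, ty, tz], "angular": [rx, ry, rz], "gripper": gripper}, ...]. A call has 1 to 12 rows; each row is the pose to reach, as a shift and turn from the pose commanded when the call began, along the tool's axes at that moment; what a row does not reach only later rows make up. Full scale, the value 1, is 50 cm for a shift and 90 degrees for a turn. A row lasts 1/12 s, in which the tool goes at most 41.7 mm and 7.16 degrees, less where a joint would pass 70% of its speed; a pose out of reach is approached as far as the arm can. A call with a number of a shift or a turn outside -1 to 1 is refused whole. A call with a gripper value outside its range is refused whole. The fingers move at their own pace and stop on an object; "force" is the grip in N (left out, the last holds). Time passes only in rows, so rows that repeat a pose let the fingers close. It gives the time, the measured TCP pose, the force, the opening and the grip force at its end, in the units of the state.
- observe(): the state, without advancing time (a new reading comes with each control period).
- get_image(name): name is "scene" or "top" or "wrist"; returns the picture (400x640x3 uint8, red, green, blue); there is no depth.
- camera_model(name): a dict with "camera_matrix" (3x3 intrinsics, pixels), "position" and "attitude" of the camera in the world; the wrist camera has in their place "T_tool_cam" (4x4, takes a point from camera to tool coordinates, whose origin is the TCP and whose axes are the flange's). Camera axes: x right, y down, z forward; pixel columns grow to the right and rows downward; lengths in mm; the calibration is good to about 2 mm. A picture is of the moment at which its call begins: read the wrist's pose just before it. camera_model takes no time and is no camera call.
- close_job(): hands the job in; it is judged then, once.
The state is a dict: "t": time; "q": joint angles; "dq": joint speeds; "effort": joint torques, N m; "position": TCP position; "ee_rot": TCP orientation; "ft_force": force on the tool from outside, world axes, zero at the start; "wrist_torque": the same for the moment, N m; "width": finger opening in mm; "gripper_force": force on a finger pad.
Only numpy, scipy, OpenCV 4.12 (cv2) and the standard library are available. Lean on these libraries where they do the work, as an engineer would, in place of code of your own. Each camera call takes 0.05 s, during which the arm holds its last target. There are 200 camera calls.

TASK

Set up the reagent reservoir for pipetting: turn it so that its cut-off corner matches the corner key of the locating nest, slide it along the bench fully home under the nest's lips, then swing the nest's keeper arm fully across behind it so that it is locked in. Do not disturb the beaker, the dropper bottle or the timer.

Things in the scene. Friction and masses are not known exactly. Their poses are not given: they have to be found in the camera images.
- reservoir: Loose white plastic trough, open on top, on the bench. Base skirt 86 mm (x) by 128 mm (y), 7 mm high. Above it the walls, 4 mm thick, rise to 36 mm; outside 76 x 118 mm, inside 68 x 110 mm, inner floor at 4 mm. Its +x, -y corner is cut off at 45 degrees (18 mm legs). About 0.1 to 0.2 kg. Origin: centre of the underside. Fully home, its axes point the same way as the nest's.
- reservoir_center (a point): Centre of the reservoir, half-way up (18 mm above its underside). It can be pushed from outside or from inside, or be held by a wall. It and the nest's rails are smooth (friction about 0.3 between them).
- reservoir_notch (a point): Middle of the reservoir's cut-off corner, 34 mm towards +x and 55 mm towards -y from its centre. Half-way up.
- nest: Grey metal U-frame fixed to the bench, without a floor, open to its own -x: the reservoir slides in along +x on the bench. Origin on the bench under the centre of the seated reservoir. Side rails 12 mm high, inner faces at y = +-66 mm (2 mm play a side), x = -43 to +69 mm, flaring outwards as a lead-in down to x = -75 mm; back rail, the end stop, at x = +43 mm.
- nest_home (a point): Where the reservoir's centre lies when fully home, 18 mm above the bench. The side rails have 4 mm lips, 9 to 12 mm above the bench from x = -37 to +45 mm of the nest, that overhang the reservoir's skirt: it can only be slid in, not lowered in from above.
- nest_key (a point): Where the middle of the reservoir's cut-off corner lies when fully home, 34 mm to +x and 55 mm to -y of nest_home. Just behind it the nest's key, a block 22 mm high, stands at 45 degrees across the back corner; only the cut-off corner clears it. Any other way round the reservoir stops over 10 mm short.
- keeper (a joint): Steel arm, 100 x 12 mm, 15 to 22 mm above the bench, on an upright pin at the nest's right front corner. 0 = open, pointing 0.6 rad outwards (to -y) of the nest's -x; grows, clockwise from above, to 2.17 = fully closed at its stop, along the nest's +y across the mouth, 2.5 mm behind the wall of a seated reservoir. Stays where left; 0.4 N at the knob moves it. Below 0.6 it is clear of the mouth.
- keeper_hinge (a point): Point on the keeper's upright hinge axis, 46.5 mm towards -x and 76 mm towards -y of the nest's origin, 18 mm above the bench.
- keeper_knob (a point): Black upright knob, 12 mm diameter, on the keeper's arm 95 mm from the hinge, from 21 to 43 mm above the bench; this point is on its axis at 32 mm.
- beaker: Small glass beaker, 72 mm high, to leave alone. Origin under its centre.
- dropper_bottle: Dropper bottle, 29 mm diameter, 62 mm high, to leave alone. Origin under its centre.
- bench_timer: Timer lying flat, 58 x 58 x 19 mm, to leave alone. Origin under its centre.
Things that resemble listed ones, but are neither listed nor needed, are in the scene too. Several things have the shape of the reservoir; the one meant has the colours described above.

How it is judged:
By the outcome, as a careful person would: the job done as asked, in the order asked, and still so for the second after the job is handed in, with the robot touching nothing.
It also fails if it takes over 64 s, if anything falls off the work surface, if the arm or the gripper's body presses on something with over 40 N, if the wrist force passes 120 N, or if a joint passes its speed limit or range.

## Working session

There is one attempt and no reset: what is moved stays moved. The work goes in short steps, Python scripts to look and compute and a tool call to move; the robot and the scene stay as the last step left them, time stands still between calls to the robot, and variables do not carry over. Pictures are saved under pics/ and viewed, at most 10 in all, crops included, and the job is handed in when it is done.

Besides the shell and the picture viewer there is one more tool, called as name(argument=value, ...), one argument or row to a line, values as JSON. apply_moves: Moves the arm, as the interface text tells. Its arguments: {"type":"object","properties":{"increments":{"type":"array","items":{"type":"object","properties":{"linear":{"type":"array","items":{"type":"number","minimum":-1,"maximum":1}},"angular":{"type":"array","items":{"type":"number","minimum":-1,"maximum":1}},"gripper":{"type":"number"}}}},"force":{"type":"number"}},"required":["increments"]}

```bash
mkdir -p pics
python3 - <<'E'
from station import *
import cv2,numpy as np
for n in ("scene","top"):
    cv2.imwrite(f"pics/{n}0.png",cv2.cvtColor(get_image(n),cv2.COLOR_RGB2BGR)); print(n,camera_model(n))
print(camera_model("wrist")); s=observe(); print(s)
E
```

```text
scene {'camera_matrix': array([[492.6543489 ,   0.        , 316.12664362],
       [  0.        , 492.6543489 , 200.57666752],
       [  0.        ,   0.        ,   1.        ]]), 'position': array([ -77.83990757, 1171.08416245, 1101.37396575]), 'attitude': array([-130.416181  ,   -0.19704532, -149.01919622])}
top {'camera_matrix': array([[470.09558778,   0.        , 310.96274099],
       [  0.        , 470.09558778, 196.29368351],
       [  0.        ,   0.        ,   1.        ]]), 'position': array([ 238.26859113,  104.75804976, 1645.49926948]), 'attitude': array([-168.95344203,    0.78923936,  -90.66579495])}
{'camera_matrix': array([[333.11534783,   0.        , 319.04449037],
       [  0.        , 333.11534783, 199.49142201],
       [  0.        ,   0.        ,   1.        ]]), 'T_tool_cam': array([[-6.32154249e-04, -9.47380598e-01, -3.20108737e-01,
         8.17918453e+01],
       [ 9.99999320e-01, -9.12652038e-04,  7.26237643e-04,
        -1.38268939e+00],
       [-9.80171343e-04, -3.20108060e-01,  9.47380530e-01,
        -1.42516938e+02],
       [ 0.00000000e+00,  0.00000000e+00,  0.00000000e+00,
         1.00000000e+00]])}
{'t': 0.1, 'q': array([-67.2577715 ,  26.89294251,  -2.78497669,  87.86718557,
         1.37946227,  65.3747762 ,  -4.71606546]), 'dq': array([ 0.00463351, -0.08452222,  0.0470437 , -0.27592787, -0.07301669,
       -0.05865549,  0.10455687]), 'effort': array([ 1.10536905e-03, -5.11514890e+01, -4.64107830e-02, -2.38392001e+01,
        1.08591808e-02,  4.30494154e-03,  3.41867697e-06]), 'position': array([278.58229887, 614.25298064, 230.36109242]), 'ee_rot': array([-1.79898596e+02,  1.98938751e-03,  1.55603008e+02]), 'ft_force': array([ 0.58760267, -0.03807478,  0.93089859]), 'wrist_torque': array([-0.07321205, -0.00074433, -0.04069671]), 'gripper_force': 0.0, 'width': 85.38237977361709}
```

View pics/top0.png

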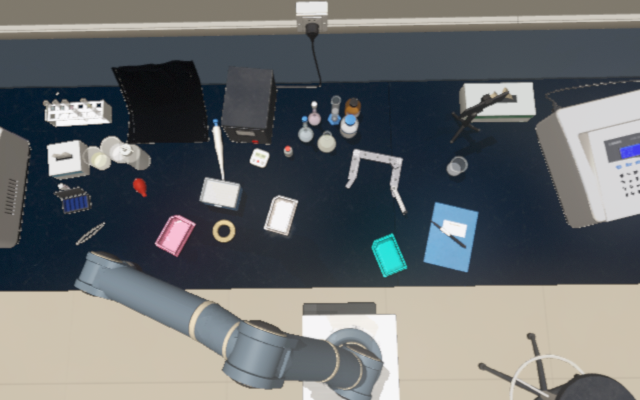

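View pics/scene0.png

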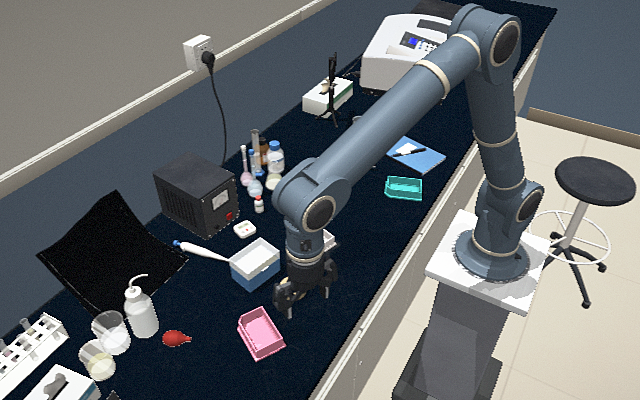

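Reservoir-shaped things in the top view: pink (175,235), teal (389,256), blue box with a white lid (220,193) and white (281,215). The white one fits the description. The nest is at (377,175), open downwards, with the keeper arm at (400,200). I'll confirm in a crop.

```bash
python3 - <<'E'
import cv2
i=cv2.imread("pics/top0.png")[120:265,235:435]
cv2.imwrite("pics/crop1.png",cv2.resize(i,None,fx=4,fy=4,interpolation=cv2.INTER_CUBIC))
E
cat > h.py <<'E'
from station import *
import numpy as np,cv2
from scipy.spatial.transform import Rotation as R
def cam(n,s=None):
    m=camera_model(n)
    if n=="wrist":
        s=s or observe(); T=np.eye(4);T[:3,:3]=R.from_euler('xyz',s['ee_rot'],degrees=True).as_matrix();T[:3,3]=s['position']
        T=T@m['T_tool_cam']; return m['camera_matrix'],T[:3,:3],T[:3,3]
    return m['camera_matrix'],R.from_euler('xyz',m['attitude'],degrees=True).as_matrix(),m['position']
def px(c,u,v,z):
    K,Rm,p=c; d=Rm@np.linalg.solve(K,[u,v,1.]); return (p+d*(z-p[2])/d[2])[:3]
def proj(c,P):
    K,Rm,p=c; q=K@Rm.T@(np.asarray(P,float)-p); return q[:2]/q[2]
E
```

```text
(no output)
```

View pics/crop1.png

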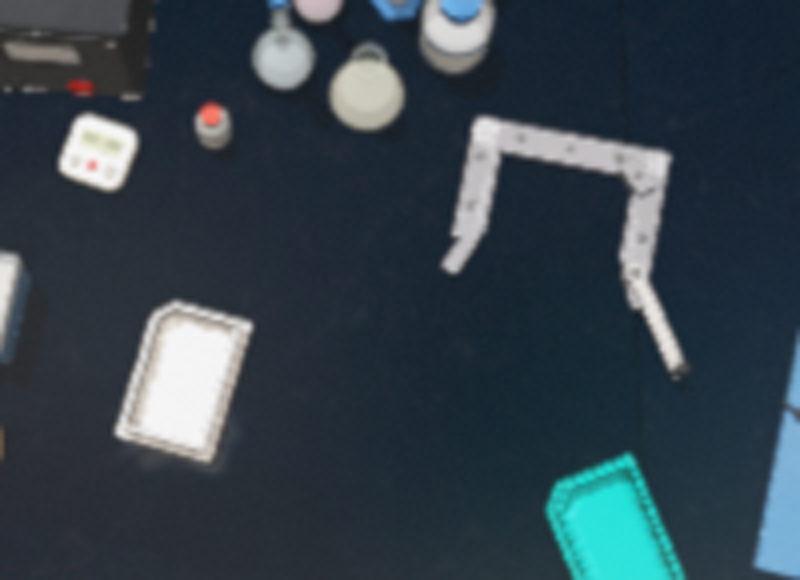

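Run:
```python
from h import *
c=cam("top"); f=lambda u,v,z:px(c,235+u/4-.375,120+v/4-.375,z)[:2].round(0)
for n,u,v,z in [("cutL",152,322,36),("cutR",175,300,36),("TR",252,325,36),("BR",212,462,36),("BL",117,435,36),
 ("nest TL",474,118,12),("nest TR",670,152,12),("inTL",499,148,12),("Rrail",623,275,12),("Lrail",455,232,12),("Lrail_in",484,232,12),("hinge",638,290,20),("knob",680,370,43),("timer",98,152,19),("teal",560,480,36),("teal2",630,455,36),("bottle",213,135,30)]:
  print(n,f(u,v,z))
```

```text
cutL [541. 257.]
cutR [560. 237.]
TR [537. 170.]
BR [418. 205.]
BL [442. 287.]
nest TL [729. -31.]
nest TR [ 694. -205.]
inTL [700. -52.]
Rrail [ 582. -158.]
Lrail [623. -11.]
Lrail_in [623. -36.]
hinge [ 567. -170.]
knob [ 491. -198.]
timer [700. 308.]
teal [399. -93.]
teal2 [ 419. -153.]
bottle [711. 204.]
```

apply_moves(
  increments=[
    {"linear":[-0.71,-0.6,0.04],"angular":[0,0,-0.088],"gripper":100},
    {"linear":[-0.71,-0.6,0.04],"angular":[0,0,-0.088],"gripper":100},
    {"linear":[-0.71,-0.6,0.04],"angular":[0,0,-0.088],"gripper":100},
    {"linear":[-0.71,-0.6,0.04],"angular":[0,0,-0.088],"gripper":100},
    {"linear":[-0.71,-0.6,0.04],"angular":[0,0,-0.088],"gripper":100},
    {"linear":[-0.71,-0.6,0.04],"angular":[0,0,-0.088],"gripper":100},
    {"linear":[-0.71,-0.6,0.04],"angular":[0,0,-0.088],"gripper":100},
    {"linear":[-0.71,-0.6,0.04],"angular":[0,0,-0.088],"gripper":100},
    {"linear":[-0.71,-0.6,0.04],"angular":[0,0,-0.088],"gripper":100},
    {"linear":[-0.71,-0.6,0.04],"angular":[0,0,-0.088],"gripper":100},
    {"linear":[-0.71,-0.6,0.04],"angular":[0,0,-0.088],"gripper":100},
    {"linear":[-0.71,-0.6,0.04],"angular":[0,0,-0.088],"gripper":100},
  ],
)

```text
t: 1.1
position: [480.8, 186.5, 210.9]
ee_rot: [-179.8, 0.1, 162.9]
ft_force: [-0.1, -1.1, -0.2]
width: 85.5
gripper_force: 0.0
```

```bash
cat >> h.py <<'E'
def shot(f):
    s=observe(); im=cv2.cvtColor(get_image("wrist"),cv2.COLOR_RGB2BGR); cv2.imwrite(f,im)
    np.savez(f[:-4]+".npz",p=s['position'],r=s['ee_rot']); print(s['t'],s['position'].round(1),s['ee_rot'].round(1)); return im
def scam(f):
    d=np.load(f[:-4]+".npz"); return cam("wrist",dict(position=d['p'],ee_rot=d['r']))
def move(x,y,z,yaw,s=None):
    "numbers for the move call to a downward pose"
    s=s or observe(); M=R.from_euler('xyz',s['ee_rot'],degrees=True); T=R.from_euler('xyz',[180,0,yaw],degrees=True)
    print("lin",(M.inv().apply(np.array([x,y,z])-s['position'])/500).round(3),"ang",(np.degrees((M.inv()*T).as_rotvec())/90).round(3))
E
python3 -c "
from h import *
shot('pics/w1.png')"
```

```text
1.1 [480.8 186.5 210.9] [-1.798e+02  1.000e-01  1.629e+02]
```

View pics/w1.png

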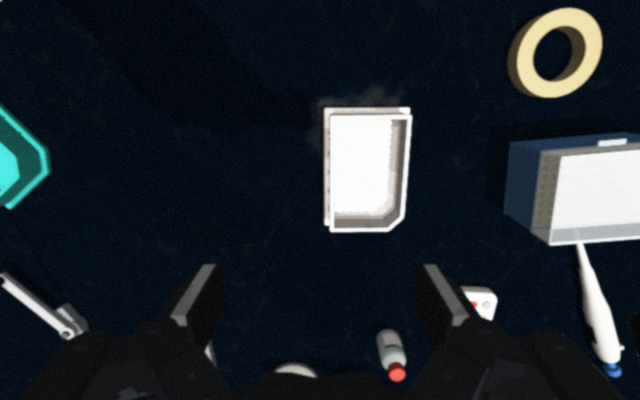

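Wrist view: the white reservoir's rim corners are at (329,113), (411,113), (330,231), with the cut from (407,213) to (390,230). The fingers are at the bottom.

```bash
python3 -c "
from h import *
c=scam('pics/w1.png')
for u,v in [(329,113),(411,113),(330,231),(390,230),(406,212)]: print(px(c,u,v,36).round(1))
print(proj(c,observe()['position']))
P=[px(c,u,v,36)[:2] for u,v in [(329,113),(411,113),(330,231)]]
ctr=(P[1]+P[2])/2; e=P[0]-P[2]; yaw=np.degrees(np.arctan2(e[1],e[0]))-90; x=np.array([np.cos(np.radians(yaw)),np.sin(np.radians(yaw))])
e2=P[1]-P[0]
print(ctr,yaw,np.degrees(np.arctan2(e2[1],e2[0])),np.linalg.norm(e),np.linalg.norm(e2)); g=ctr-36*x; print(g); move(*g,100,yaw+90); move(*g,26,yaw+90)
"
```

```text
[426.8 210.8  36. ]
[449.2 283.2  36. ]
[541.2 177.8  36. ]
[558.4 237.6  36. ]
[543.7 257.8  36. ]
[325.73993174 263.35783994]
[495.20036709 230.50193869] 73.8783843771458 72.83863466984394 119.06148563571212 75.7451643224647
[485.20399146 195.91765795]
lin [-0.005  0.017  0.222] ang [-0.002  0.001 -0.01 ]
lin [-0.005  0.018  0.37 ] ang [-0.002  0.001 -0.01 ]
```

apply_moves(
  increments=[
    {"linear":[-0.005,0.018,0.08],"angular":[0,0,-0.008],"gripper":60},
    {"linear":[-0.005,0.018,0.16],"angular":[0,0,-0.008],"gripper":60},
    {"linear":[-0.005,0.018,0.24],"angular":[0,0,-0.008],"gripper":60},
    {"linear":[-0.005,0.018,0.3],"angular":[0,0,-0.008],"gripper":60},
    {"linear":[-0.005,0.018,0.35],"angular":[0,0,-0.008],"gripper":60},
    {"linear":[-0.005,0.018,0.38],"angular":[0,0,-0.008],"gripper":60},
    {"linear":[-0.005,0.018,0.392],"angular":[0,0,-0.008],"gripper":60},
    {"linear":[-0.005,0.018,0.392],"angular":[0,0,-0.008],"gripper":60},
    {"linear":[-0.005,0.018,0.392],"angular":[0,0,-0.008],"gripper":60},
  ],
)

```text
t: 1.9
position: [483.2, 203.9, 15.7]
ee_rot: [180.0, 0.0, 164.3]
ft_force: [-0.0, -0.4, -0.1]
width: 51.0
gripper_force: 0.0
```

apply_moves(
  force=30,
  increments=[
    {"linear":[0,0,0],"angular":[0,0,0],"gripper":0},
    {"linear":[0,0,0],"angular":[0,0,0],"gripper":0},
    {"linear":[0,0,0],"angular":[0,0,0],"gripper":0},
    {"linear":[0,0,0],"angular":[0,0,0],"gripper":0},
    {"linear":[0,0,0],"angular":[0,0,0],"gripper":0},
    {"linear":[0,0,0],"angular":[0,0,0],"gripper":0},
    {"linear":[0,0,0],"angular":[0,0,0],"gripper":0},
    {"linear":[0,0,0],"angular":[0,0,0],"gripper":0},
  ],
)

```text
t: 2.57
position: [483.7, 203.0, 16.2]
ee_rot: [179.9, 0.1, 164.2]
ft_force: [-0.9, -0.2, 6.2]
width: 3.3
gripper_force: 31.6
```

apply_moves(
  increments=[
    {"linear":[0,0,-0.06],"angular":[0,0,0],"gripper":0},
    {"linear":[0,0,-0.12],"angular":[0,0,0],"gripper":0},
    {"linear":[-0.01,-0.05,-0.19],"angular":[0,0,0.08],"gripper":0},
    {"linear":[-0.02,-0.1,-0.19],"angular":[0,0,0.16],"gripper":0},
    {"linear":[-0.03,-0.16,-0.19],"angular":[0,0,0.24],"gripper":0},
    {"linear":[-0.04,-0.22,-0.19],"angular":[0,0,0.32],"gripper":0},
    {"linear":[-0.05,-0.28,-0.19],"angular":[0,0,0.4],"gripper":0},
    {"linear":[-0.06,-0.34,-0.19],"angular":[0,0,0.48],"gripper":0},
    {"linear":[-0.07,-0.4,-0.19],"angular":[0,0,0.56],"gripper":0},
    {"linear":[-0.08,-0.46,-0.19],"angular":[0,0,0.64],"gripper":0},
    {"linear":[-0.09,-0.5,-0.19],"angular":[0,0,0.72],"gripper":0},
    {"linear":[-0.09,-0.52,-0.19],"angular":[0,0,0.8],"gripper":0},
  ],
)

```text
t: 3.57
position: [455.2, -63.0, 110.3]
ee_rot: [180.0, 0.1, 92.0]
ft_force: [-0.2, 0.2, -1.9]
width: 3.5
gripper_force: 30.4
```

apply_moves(
  increments=[
    {"linear":[0,0,0],"angular":[0,0,0.08],"gripper":0},
    {"linear":[0,0,0],"angular":[0,0,0.15],"gripper":0},
    {"linear":[0,0,0],"angular":[0,0,0.15],"gripper":0},
    {"linear":[0,0,0],"angular":[0,0,0.15],"gripper":0},
    {"linear":[0,0,0],"angular":[0,0,0.15],"gripper":0},
    {"linear":[0,0,0],"angular":[0,0,0.15],"gripper":0},
  ],
)

```text
t: 4.07
position: [455.7, -59.3, 110.2]
ee_rot: [-180.0, -0.0, 79.2]
ft_force: [0.7, -0.2, -1.7]
width: 3.4
gripper_force: 30.4
```

```bash
python3 -c "
from h import *
i=shot('pics/w2.png')"
```

```text
4.0667 [455.7 -59.3 110.2] [-180.    -0.    79.2]
```

View pics/w2.png

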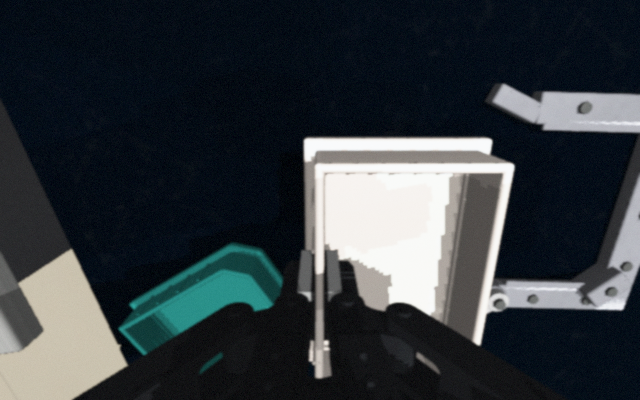

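```bash
python3 -c "
import cv2
i=cv2.imread('pics/w2.png')[70:330,470:640]
cv2.imwrite('pics/crop2.png',cv2.resize(i[:, :],None,fx=2.3,fy=2.3,interpolation=cv2.INTER_CUBIC))"
```

```text
(no output)
```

View pics/crop2.png

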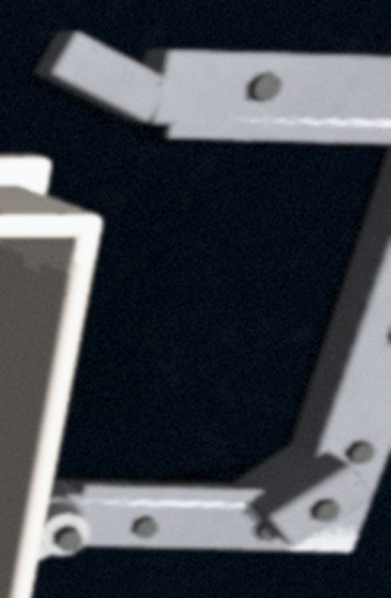

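```bash
python3 -c "
from h import *
c=scam('pics/w2.png'); f=lambda u,v,z:px(c,470+u/2.3,70+v/2.3,z)[:2]
L1,L2,R1,R2,H,Ls=f(170,135,12),f(390,141,12),f(90,487,12),f(255,490,12),f(68,538,22),f(158,122,12)
print(L1,L2,R1,R2,H,Ls)
a=lambda d:np.degrees(np.arctan2(d[1],d[0]))
print(a(L2-L1),a(R2-R1))
y=np.radians((a(L2-L1)*2+a(R2-R1))/3); ex=np.array([np.cos(y),np.sin(y)]); ey=np.array([-ex[1],ex[0]])
print('yaw',np.degrees(y),'gap124',(L1-R1)@ey, 'centre y from lips',((L1+R1)/2)@ey,'from hinge',H@ey+76,'x: hinge',H@ex+46.5,'lip',L1@ex+37,'rail',Ls@ex+43)
g=lambda u,v,z:px(c,u,v,z)[:2]
# reservoir rim corners z=? rim at tcp z + (36-16)+...
for z in (125,130): 
  A,B=g(316,165,z),g(513,166,z); print(A,B,a(B-A),np.linalg.norm(B-A))
"
```

```text
[623.10393667 -37.24302486] [690.19392552 -51.89249521] [ 597.73125466 -159.99327624] [ 656.41992061 -172.45306116] [ 584.61695639 -172.2397284 ] [619.37962701 -32.52251713]
-12.317516384556392 -11.986104010793635
yaw -12.207045593302142 gap124 125.33978239457618 centre y from lips 32.68135592611043 from hinge 31.26895344675623 x: hinge 654.3179359058786 lip 653.8903455754327 rail 655.2521152406732
[464.54007873  -7.95521973] [540.20719853 -22.78074654] -11.085582762073765 77.10583158766575
[464.7957893   -6.85843511] [537.50126727 -21.10368478] -11.085582762073757 74.08787798586597
```

apply_moves(
  increments=[
    {"linear":[-0.001,0.039,0.06],"angular":[0,0,0.012],"gripper":0},
    {"linear":[-0.001,0.039,0.11],"angular":[0,0,0.012],"gripper":0},
    {"linear":[-0.001,0.039,0.15],"angular":[0,0,0.012],"gripper":0},
    {"linear":[-0.001,0.039,0.17],"angular":[0,0,0.012],"gripper":0},
    {"linear":[-0.001,0.039,0.18],"angular":[0,0,0.012],"gripper":0},
    {"linear":[-0.001,0.039,0.186],"angular":[0,0,0.012],"gripper":0},
    {"linear":[-0.001,0.039,0.186],"angular":[0,0,0.012],"gripper":0},
    {"linear":[-0.001,0.039,0.186],"angular":[0,0,0.012],"gripper":0},
  ],
)

```text
t: 4.78
position: [475.6, -63.8, 18.1]
ee_rot: [179.9, -0.0, 78.0]
ft_force: [-0.4, -0.9, -1.6]
width: 3.1
gripper_force: 30.4
```

```bash
python3 -c "
from h import *
shot('pics/w3.png')
c=scam('pics/w3.png')
e=np.radians(-12.2);ex=np.array([np.cos(e),np.sin(e)]);ey=np.array([-ex[1],ex[0]]);O=654.5*ex+32*ey
C=O-140*ex
print('expect rim +y corners',[proj(c,[*(C+a*ex+59*ey),36]).round() for a in (-38,38)], 'skirt',[proj(c,[*(C+a*ex+64*ey),7]).round() for a in (-43,43)])
"
```

```text
4.7833 [475.6 -63.8  18.1] [179.9  -0.   78. ]
expect rim +y corners [array([314., 165.]), array([513., 165.])] skirt [array([304., 140.]), array([491., 141.])]
```

View pics/w3.png

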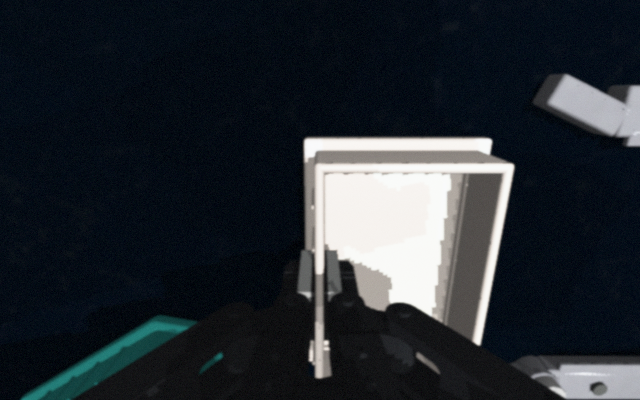

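The reservoir sits as planned in front of the mouth, rim corners within 2 px of the prediction. Next I lower it onto the bench, slide it to the lead-in, and release.

apply_moves(
  increments=[
    {"linear":[0,0,0.003],"angular":[0,0,0],"gripper":0},
    {"linear":[0,0,0.005],"angular":[0,0,0],"gripper":0},
    {"linear":[0,0.02,0.005],"angular":[0,0,0],"gripper":0},
    {"linear":[0,0.04,0.005],"angular":[0,0,0],"gripper":0},
    {"linear":[0,0.06,0.005],"angular":[0,0,0],"gripper":0},
    {"linear":[0,0.08,0.005],"angular":[0,0,0],"gripper":0},
    {"linear":[0,0.1,0.005],"angular":[0,0,0],"gripper":0},
    {"linear":[0,0.11,0.005],"angular":[0,0,0],"gripper":0},
    {"linear":[0,0.11,0.005],"angular":[0,0,0],"gripper":0},
  ],
)

```text
t: 5.58
position: [530.9, -75.5, 16.1]
ee_rot: [179.8, -0.0, 78.0]
ft_force: [-0.1, 0.2, 5.2]
width: 3.4
gripper_force: 31.5
```

apply_moves(
  increments=[
    {"linear":[0,0,0],"angular":[0,0,0],"gripper":14},
    {"linear":[0,0,0],"angular":[0,0,0],"gripper":14},
    {"linear":[0,0,0],"angular":[0,0,0],"gripper":14},
    {"linear":[-0.006,0,0],"angular":[0,0,0],"gripper":14},
    {"linear":[-0.012,0,0],"angular":[0,0,0],"gripper":14},
  ],
)

```text
t: 6.0
position: [527.2, -81.1, 14.7]
ee_rot: [-180.0, -0.0, 78.1]
ft_force: [0.7, 0.4, -0.1]
width: 12.1
gripper_force: 0.0
```

apply_moves(
  increments=[
    {"linear":[0,0.012,0],"angular":[0,0,0],"gripper":14},
    {"linear":[0,0.024,0],"angular":[0,0,0],"gripper":14},
    {"linear":[0,0.036,0],"angular":[0,0,0],"gripper":14},
    {"linear":[0,0.048,0],"angular":[0,0,0],"gripper":14},
    {"linear":[0,0.06,0],"angular":[0,0,0],"gripper":14},
    {"linear":[0,0.072,0],"angular":[0,0,0],"gripper":14},
    {"linear":[0,0.084,0],"angular":[0,0,0],"gripper":14},
    {"linear":[0,0.096,0],"angular":[0,0,0],"gripper":14},
    {"linear":[0,0.108,0],"angular":[0,0,0],"gripper":14},
    {"linear":[0,0.12,0],"angular":[0,0,0],"gripper":14},
    {"linear":[0,0.132,0],"angular":[0,0,0],"gripper":14},
    {"linear":[0,0.144,0],"angular":[0,0,0],"gripper":14},
  ],
)

```text
t: 7.0
position: [598.5, -96.0, 14.7]
ee_rot: [-180.0, -0.0, 78.0]
ft_force: [-0.3, -0.3, -1.6]
width: 12.0
gripper_force: 0.3
```

apply_moves(
  increments=[
    {"linear":[0,0.008,0],"angular":[0,0,0],"gripper":14},
    {"linear":[0,0.016,0],"angular":[0,0,0],"gripper":14},
    {"linear":[0,0.022,0],"angular":[0,0,0],"gripper":14},
    {"linear":[0,0.028,0],"angular":[0,0,0],"gripper":14},
    {"linear":[0,0.032,0],"angular":[0,0,0],"gripper":14},
    {"linear":[0,0.034,0],"angular":[0,0,0],"gripper":14},
    {"linear":[0,0.036,0],"angular":[0,0,0],"gripper":14},
  ],
)

```text
t: 7.58
position: [613.6, -99.2, 14.3]
ee_rot: [-179.7, -0.0, 78.0]
ft_force: [-6.2, 2.0, 2.6]
width: 12.0
gripper_force: 3.3
```

apply_moves(
  increments=[
    {"linear":[0,0.004,0],"angular":[0,0,0],"gripper":14},
    {"linear":[0,0.008,0],"angular":[0,0,0],"gripper":14},
    {"linear":[0,0.008,0],"angular":[0,0,0],"gripper":14},
    {"linear":[0,0.008,0],"angular":[0,0,0],"gripper":14},
  ],
)

```text
t: 7.92
position: [613.5, -99.1, 13.3]
ee_rot: [-179.2, -0.1, 78.0]
ft_force: [-11.9, 3.6, 6.4]
width: 12.1
gripper_force: 6.0
```

```bash
python3 -c "
from h import *
i=shot('pics/w4.png')
c=scam('pics/w4.png')
e=np.radians(-12.2);ex=np.array([np.cos(e),np.sin(e)]);ey=np.array([-ex[1],ex[0]]);O=654.5*ex+32*ey
print('expect rim +y corners',[proj(c,[*(O+a*ex+59*ey),36]).round() for a in (-38,38)], 'skirt',[proj(c,[*(O+a*ex+64*ey),7]).round() for a in (-43,43)],'stop',proj(c,[*(O+43*ex+62*ey),12]))
"
```

```text
7.9167 [613.5 -99.1  13.3] [-1.792e+02 -1.000e-01  7.800e+01]
expect rim +y corners [array([307., 153.]), array([518., 154.])] skirt [array([299., 130.]), array([495., 131.])] stop [499.57361158 136.79926314]
```

View pics/w4.png

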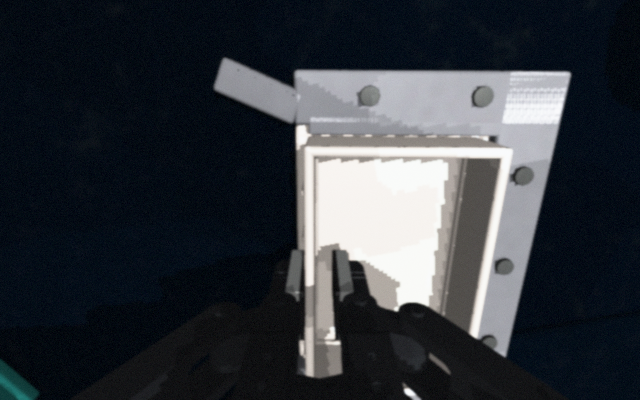

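The push force rises from 6 to 12 N without motion, so it's at the stop. I'll push once near each side to take out any yaw, then lift clear.

apply_moves(
  increments=[
    {"linear":[0,-0.012,0],"angular":[0,0,0],"gripper":14},
    {"linear":[-0.03,-0.012,0],"angular":[0,0,0],"gripper":14},
    {"linear":[-0.06,-0.012,0],"angular":[0,0,0],"gripper":14},
    {"linear":[-0.06,-0.003,0],"angular":[0,0,0],"gripper":14},
    {"linear":[-0.06,0,0],"angular":[0,0,0],"gripper":14},
    {"linear":[-0.06,0,0],"angular":[0,0,0],"gripper":14},
  ],
)

```text
t: 8.47
position: [606.5, -131.7, 13.5]
ee_rot: [-179.2, 0.0, 77.9]
ft_force: [-13.7, 2.4, 6.3]
width: 12.2
gripper_force: 6.9
```

apply_moves(
  increments=[
    {"linear":[0,-0.012,0],"angular":[0,0,0],"gripper":14},
    {"linear":[0.03,-0.012,0],"angular":[0,0,0],"gripper":14},
    {"linear":[0.06,-0.012,0],"angular":[0,0,0],"gripper":14},
    {"linear":[0.1,-0.012,0],"angular":[0,0,0],"gripper":14},
    {"linear":[0.1,-0.003,0],"angular":[0,0,0],"gripper":14},
    {"linear":[0.1,0,0],"angular":[0,0,0],"gripper":14},
    {"linear":[0.1,0,0],"angular":[0,0,0],"gripper":14},
  ],
)

```text
t: 9.05
position: [618.8, -74.5, 12.9]
ee_rot: [-179.2, -0.3, 78.3]
ft_force: [-11.8, 7.9, 3.4]
width: 12.3
gripper_force: 6.5
```

```bash
python3 -c "
from h import *
e=np.radians(-12.2);ex=np.array([np.cos(e),np.sin(e)]);ey=np.array([-ex[1],ex[0]]);O=654.5*ex+32*ey
Hh=O-46.5*ex-76*ey
def knob(a): 
  d=-(np.cos(.6-a)*ex)-np.sin(.6-a)*ey; return Hh+95*d
print('hinge',Hh)
for a in (0,.5,1,1.5,2.17): print(a,knob(a).round(1))
"
```

```text
hinge [ 584.97057268 -171.49177559]
0 [ 497.  -207.4]
0.5 [ 490.6 -160.8]
1 [ 507.3 -116.8]
1.5 [543.  -86.3]
2.17 [605.  -78.6]
```

The three pushes end at the same depth along the nest's x (620.6 mm), so it's square and seated. Now I lift clear and move to the outer side of the knob.

```bash
cat >> h.py <<'E'
e=np.radians(-12.2);ex=np.array([np.cos(e),np.sin(e)]);ey=np.array([-ex[1],ex[0]]);O=654.5*ex+32*ey;Hh=O-46.5*ex-76*ey
def push(a,back=17):
    d=-(np.cos(.6-a)*ex)-np.sin(.6-a)*ey; t=np.array([d[1],-d[0]]); return Hh+95*d-back*t, np.degrees(np.arctan2(t[1],t[0]))
E
python3 -c "
from h import *
s=observe()
p,y=push(0,32); print(p,y); move(*p,110,y,s); move(*p,28,y,s)"
```

```text
[ 509.07801052 -236.98466841] 112.17746770784939
lin [-0.362 -0.152 -0.194] ang [-0.008 -0.006 -0.377]
lin [-0.363 -0.149 -0.03 ] ang [-0.008 -0.006 -0.377]
```

apply_moves(
  increments=[
    {"linear":[0,-0.014,0],"angular":[0,0,0],"gripper":14},
    {"linear":[0,-0.014,-0.06],"angular":[0,0,0],"gripper":14},
    {"linear":[0,-0.014,-0.13],"angular":[0,0,0],"gripper":0},
    {"linear":[0,-0.014,-0.19],"angular":[0,0,0],"gripper":0},
    {"linear":[-0.07,-0.05,-0.19],"angular":[0,0,-0.07],"gripper":0},
    {"linear":[-0.14,-0.08,-0.19],"angular":[0,0,-0.14],"gripper":0},
    {"linear":[-0.21,-0.11,-0.19],"angular":[0,0,-0.21],"gripper":0},
    {"linear":[-0.28,-0.14,-0.19],"angular":[0,0,-0.28],"gripper":0},
    {"linear":[-0.34,-0.16,-0.19],"angular":[0,0,-0.35],"gripper":0},
    {"linear":[-0.362,-0.16,-0.19],"angular":[0,0,-0.377],"gripper":0},
    {"linear":[-0.362,-0.16,-0.19],"angular":[0,0,-0.377],"gripper":0},
    {"linear":[-0.362,-0.16,-0.19],"angular":[0,0,-0.377],"gripper":0},
  ],
)

```text
t: 10.05
position: [509.5, -241.5, 110.5]
ee_rot: [179.8, 0.1, 111.9]
ft_force: [0.5, 1.1, 0.5]
width: 0.1
gripper_force: 0.0
```

```bash
python3 -c "
from h import *
i=shot('pics/w5.png')
c=scam('pics/w5.png'); p,y=push(0,0); print('knob expected',proj(c,[*p,43]),proj(c,[*p,22]),'hinge',proj(c,[*Hh,22]))"
```

```text
10.05 [ 509.5 -241.5  110.5] [1.798e+02 1.000e-01 1.119e+02]
knob expected [321.25519367 160.62995944] [320.95793077 154.31131881] hinge [456.67128186 153.42154936]
```

View pics/w5.png

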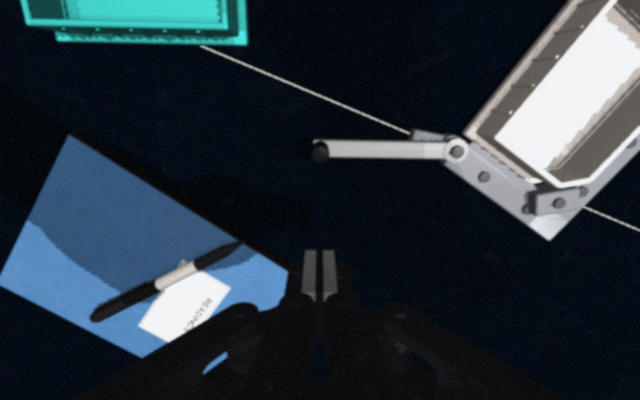

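The knob is at (319,152) and the hinge at (457,151), both as predicted. The cut-off corner sits at the key. I'll go down to knob height behind it.

apply_moves(
  increments=[
    {"linear":[0,0,0.06],"angular":[0,0,0],"gripper":0},
    {"linear":[0,0,0.11],"angular":[0,0,0],"gripper":0},
    {"linear":[0,0,0.15],"angular":[0,0,0],"gripper":0},
    {"linear":[0,0,0.163],"angular":[0,0,0],"gripper":0},
    {"linear":[0,0,0.163],"angular":[0,0,0],"gripper":0},
    {"linear":[0,0,0.163],"angular":[0,0,0],"gripper":0},
  ],
)

```text
t: 10.6
position: [509.0, -240.5, 28.6]
ee_rot: [180.0, 0.0, 112.1]
ft_force: [0.8, 0.8, 0.4]
width: -0.2
gripper_force: 0.0
```

```bash
python3 -c "
from h import *
s=observe(); print(s['position'],s['ee_rot'])
for a in np.linspace(0,.9,11):
  p,y=push(a,16); move(*p,28,y,s)"
```

```text
[ 509.04745739 -240.45145535   28.57798512] [1.79959321e+02 1.68664841e-02 1.12074918e+02]
lin [0.038 0.003 0.001] ang [ 0.     0.    -0.001]
lin [0.056 0.    0.001] ang [0.    0.    0.056]
lin [ 0.073 -0.     0.001] ang [0.    0.    0.113]
lin [0.09  0.001 0.001] ang [0.    0.    0.171]
lin [0.107 0.003 0.001] ang [0.    0.    0.228]
lin [0.124 0.007 0.001] ang [0.    0.    0.285]
lin [0.141 0.013 0.001] ang [0.    0.    0.343]
lin [0.157 0.02  0.001] ang [0.  0.  0.4]
lin [0.172 0.028 0.001] ang [0.    0.    0.457]
lin [0.186 0.038 0.001] ang [ 0.001 -0.     0.515]
lin [0.199 0.049 0.001] ang [ 0.001 -0.     0.572]
```

apply_moves(
  increments=[
    {"linear":[0.02,0.003,0],"angular":[0,0,0],"gripper":0},
    {"linear":[0.038,0.003,0],"angular":[0,0,0],"gripper":0},
    {"linear":[0.056,0,0],"angular":[0,0,0.056],"gripper":0},
    {"linear":[0.073,0,0],"angular":[0,0,0.113],"gripper":0},
    {"linear":[0.09,0.001,0],"angular":[0,0,0.171],"gripper":0},
    {"linear":[0.107,0.003,0],"angular":[0,0,0.228],"gripper":0},
    {"linear":[0.124,0.007,0],"angular":[0,0,0.285],"gripper":0},
    {"linear":[0.141,0.013,0],"angular":[0,0,0.343],"gripper":0},
    {"linear":[0.157,0.02,0],"angular":[0,0,0.4],"gripper":0},
    {"linear":[0.172,0.028,0],"angular":[0,0,0.457],"gripper":0},
    {"linear":[0.186,0.038,0],"angular":[0,0,0.515],"gripper":0},
    {"linear":[0.199,0.049,0],"angular":[0,0,0.572],"gripper":0},
  ],
)

```text
t: 11.6
position: [493.1, -138.4, 29.2]
ee_rot: [180.0, -0.1, 60.3]
ft_force: [-0.1, 0.1, -0.1]
width: -0.0
gripper_force: 0.2
```

apply_moves(
  increments=[
    {"linear":[0,0,0],"angular":[0,0,0],"gripper":0},
    {"linear":[0,0,0],"angular":[0,0,0],"gripper":0},
  ],
)

```text
t: 11.77
position: [493.6, -138.8, 28.9]
ee_rot: [180.0, -0.1, 60.7]
ft_force: [0.0, 0.2, 0.2]
width: -0.1
gripper_force: 0.0
```

```bash
python3 -c "
from h import *
s=observe(); print(s['position'],s['ee_rot'],push(.9,16))
for a in np.linspace(.98,1.8,11):
  p,y=push(a,16); move(*p,28,y,s)"
```

```text
[ 493.59616966 -138.78054796   28.88091545] [ 1.79957135e+02 -5.41222833e-02  6.07415609e+01] (array([ 494.34437318, -138.8131593 ]), np.float64(60.61126614607531))
lin [ 0.016 -0.001  0.002] ang [ 0.    -0.001  0.052]
lin [ 0.032 -0.001  0.002] ang [ 0.    -0.001  0.105]
lin [ 0.048 -0.001  0.002] ang [ 0.    -0.001  0.157]
lin [0.063 0.001 0.002] ang [ 0.    -0.001  0.209]
lin [0.079 0.004 0.002] ang [ 0.    -0.001  0.261]
lin [0.094 0.009 0.002] ang [ 0.    -0.001  0.313]
lin [0.109 0.015 0.002] ang [ 0.    -0.001  0.366]
lin [0.123 0.021 0.002] ang [ 0.    -0.001  0.418]
lin [0.136 0.029 0.002] ang [ 0.    -0.001  0.47 ]
lin [0.149 0.038 0.002] ang [ 0.    -0.001  0.522]
lin [0.162 0.049 0.002] ang [ 0.    -0.001  0.574]
```

apply_moves(
  increments=[
    {"linear":[0.016,-0.001,0],"angular":[0,0,0.052],"gripper":0},
    {"linear":[0.032,-0.001,0],"angular":[0,0,0.105],"gripper":0},
    {"linear":[0.048,-0.001,0],"angular":[0,0,0.157],"gripper":0},
    {"linear":[0.063,0.001,0],"angular":[0,0,0.209],"gripper":0},
    {"linear":[0.079,0.004,0],"angular":[0,0,0.261],"gripper":0},
    {"linear":[0.094,0.009,0],"angular":[0,0,0.313],"gripper":0},
    {"linear":[0.109,0.015,0],"angular":[0,0,0.366],"gripper":0},
    {"linear":[0.123,0.021,0],"angular":[0,0,0.418],"gripper":0},
    {"linear":[0.136,0.029,0],"angular":[0,0,0.47],"gripper":0},
    {"linear":[0.149,0.038,0],"angular":[0,0,0.522],"gripper":0},
    {"linear":[0.162,0.049,0],"angular":[0,0,0.574],"gripper":0},
    {"linear":[0.162,0.049,0],"angular":[0,0,0.574],"gripper":0},
  ],
)

```text
t: 12.77
position: [555.9, -81.1, 28.4]
ee_rot: [180.0, -0.1, 8.9]
ft_force: [1.0, 1.1, -0.2]
width: -0.0
gripper_force: 0.0
```

```bash
python3 -c "
from h import *
s=observe(); print(s['position'],s['ee_rot'],push(1.8,16))
for a in np.linspace(1.86,2.17,6):
  p,y=push(a,16); move(*p,28,y,s)
p,y=push(2.17,12); move(*p,28,y,s)"
```

```text
[555.8893099  -81.0574798   28.44993731] [ 1.79977077e+02 -7.80829069e-02  8.94493972e+00] (array([554.2344632 , -80.18848116]), np.float64(9.045064584301203))
lin [ 0.008 -0.004  0.001] ang [ 0.    -0.001  0.037]
lin [ 0.02  -0.005  0.001] ang [ 0.    -0.001  0.077]
lin [ 0.032 -0.005  0.001] ang [ 0.    -0.001  0.116]
lin [ 0.044 -0.004  0.001] ang [ 0.    -0.001  0.155]
lin [ 0.056 -0.003  0.001] ang [ 0.    -0.001  0.195]
lin [ 0.068 -0.001  0.001] ang [ 0.    -0.001  0.234]
lin [0.075 0.002 0.001] ang [ 0.    -0.001  0.234]
```

apply_moves(
  increments=[
    {"linear":[0.01,-0.003,0],"angular":[0,0,0.037],"gripper":0},
    {"linear":[0.021,-0.004,0],"angular":[0,0,0.077],"gripper":0},
    {"linear":[0.033,-0.004,0],"angular":[0,0,0.116],"gripper":0},
    {"linear":[0.045,-0.003,0],"angular":[0,0,0.155],"gripper":0},
    {"linear":[0.056,-0.002,0],"angular":[0,0,0.195],"gripper":0},
    {"linear":[0.066,0,0],"angular":[0,0,0.234],"gripper":0},
    {"linear":[0.072,0.001,0],"angular":[0,0,0.234],"gripper":0},
    {"linear":[0.072,0.001,0],"angular":[0,0,0.234],"gripper":0},
    {"linear":[0.072,0.001,0],"angular":[0,0,0.234],"gripper":0},
  ],
)

```text
t: 13.52
position: [586.6, -76.5, 27.8]
ee_rot: [-179.9, 0.4, -12.0]
ft_force: [-6.6, 2.5, 3.5]
width: -0.2
gripper_force: 3.1
```

apply_moves(
  increments=[
    {"linear":[0.006,0,0],"angular":[0,0,0],"gripper":0},
    {"linear":[0.01,0,0],"angular":[0,0,0],"gripper":0},
    {"linear":[0.01,0,0],"angular":[0,0,0],"gripper":0},
    {"linear":[0.01,0,0],"angular":[0,0,0],"gripper":0},
  ],
)

```text
t: 13.85
position: [587.0, -76.3, 27.3]
ee_rot: [-179.8, 1.0, -12.0]
ft_force: [-15.9, 4.9, 10.7]
width: -0.3
gripper_force: 8.2
```

apply_moves(
  increments=[
    {"linear":[-0.02,0,0],"angular":[0,0,0],"gripper":0},
    {"linear":[-0.06,0,0],"angular":[0,0,0],"gripper":0},
    {"linear":[-0.06,0,-0.08],"angular":[0,0,0],"gripper":0},
    {"linear":[-0.06,0,-0.16],"angular":[0,0,0],"gripper":0},
    {"linear":[-0.06,0,-0.24],"angular":[0,0,0],"gripper":0},
    {"linear":[-0.06,0,-0.3],"angular":[0,0,0],"gripper":0},
    {"linear":[0.06,0,-0.3],"angular":[0,0,0],"gripper":0},
    {"linear":[0.1,0,-0.3],"angular":[0,0,0],"gripper":0},
    {"linear":[0.1,0,-0.3],"angular":[0,0,0],"gripper":0},
    {"linear":[0.1,0,-0.3],"angular":[0,0,0],"gripper":0},
    {"linear":[0.1,0,-0.3],"angular":[0,0,0],"gripper":0},
  ],
)

```text
t: 14.77
position: [642.9, -89.2, 177.9]
ee_rot: [-180.0, 0.1, -12.2]
ft_force: [-0.7, -0.2, 0.0]
width: -0.0
gripper_force: 0.0
```

```bash
python3 -c "
from h import *
i=shot('pics/w6.png'); c=scam('pics/w6.png')
print('knob',[ (a,proj(c,[*push(a,0)[0],43]).round(1)) for a in (2.0,2.1,2.17)],'hinge',proj(c,[*Hh,22]))"
```

```text
14.7667 [642.9 -89.2 177.9] [-1.80e+02  1.00e-01 -1.22e+01]
knob [(2.0, array([316.8, 245. ])), (2.1, array([315.5, 235.6])), (2.17, array([315.2, 229. ]))] hinge [413.86903091 220.04458981]
```

View pics/w6.png

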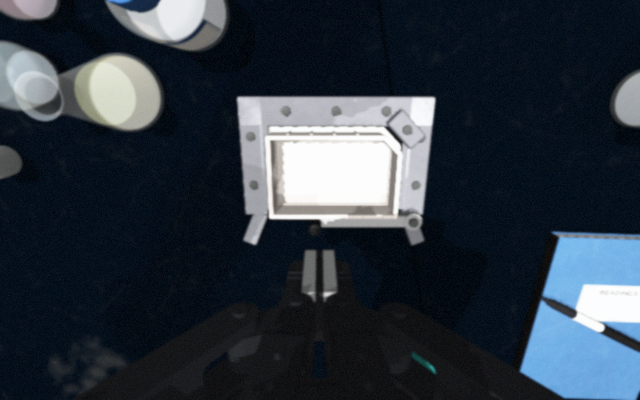

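The keeper's knob is at (314,229), where 2.17 rad predicts (315,229). The reservoir is home with its cut-off corner at the key, and the robot is clear.

```bash
python3 -c "
from station import *
print(close_job())"
```

```text
the job is handed in; nothing more can be done
None
```

The reservoir is turned to match the key, slid fully home under the lips and locked in by the fully closed keeper. I handed the job in after about 15 s of robot time, with the beaker, dropper bottle and timer left untouched.

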